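# Take a carded filter off its display peg

## Task

Take the carded filter pack with the round window off its peg on the pegboard stand: lift it so that its hanging slot clears the peg's upturned tip and draw it off the front of the peg, never forcing it against the peg. Then stand it foot down in the open metal bin (it may lean on a wall) and let go. Leave the pack with the square window hanging on its peg.

Things in the scene. Friction and masses are not known exactly. Their poses are not given: they have to be found in the camera images.
- round_pack: To take: pale stiff card 9 mm thick (x), 60 wide (y), 140 tall (z), 80 g; grey ROUND blister 48 mm across, 10 mm out of its front (-x), centred 34 mm up. Origin: centre of the foot. Closed slot through it along x, 18 mm wide, 70 to 104 mm above the foot, its top edge resting on a peg, x along the peg. Above: plain header, 104 to 140 mm up: pinch it from above across the 9 mm, clear of the peg.
- square_pack: The other pack, hanging on the other peg: same card, slot and axes, but with a SQUARE blister 44 x 44 mm, 10 mm out. Origin: centre of its foot. Stays where it is.
- stand: Grey pegboard stand, fixed, 180 mm wide, 168 high. Origin: on the table under the panel's front face; -x points out along the pegs, z up. Two level pegs 6 mm thick at y = +45 and -45 mm, axis 160 mm up, to x = -125 mm; there the tip turns up at 45 degrees, ends at x = -140, 12 mm above the peg's top. A pack hangs with its foot at z = 59 mm; raised 13 to 27 mm (20 is best) it slides off along -x.
- bin: Open-topped metal bin, fixed, 58 mm (x) by 110 mm (y) by 60 mm high, walls and floor 4 mm thick, so 50 x 102 mm inside; its front wall has a card label. Origin: centre of its underside, on the table; z up. The pack goes in with its 60 mm width along the bin's y.
Things that resemble listed ones, but are neither listed nor needed, are in the scene too. What is shaped like the round_pack but blue or brown is not meant.

How it is judged:
At the end, for the whole second after the job is handed in: The round-window pack stands in the bin, foot down: the middle of its foot is between the bin's walls and less than 30 mm above the table, it leans less than 0.9 rad from upright and is at rest; the square-window pack still hangs within 40 mm of where it hung (x of round_pack in the frame of bin between -0.028 and 0.028 m and y of round_pack in the frame of bin between -0.052 and 0.052 m and z of round_pack in the frame of bin below 0.03 m and angle between round_pack's own z axis and vertical below 0.9 rad and linear speed of round_pack below 0.02 m/s and distance of square_pack from where it was at the start of the episode below 0.04 m); the robot touches nothing.
It fails at once if the round-window pack is forced against the stand or peg (over 20 N) (contact force between round_pack and stand above 20 N).
It fails at once if the square-window pack is knocked more than 60 mm from its place (distance of square_pack from where it was at the start of the episode above 0.06 m).
It also fails if it takes over 38 s, if anything falls off the work surface, if the arm or the gripper's body presses on something with over 40 N, if the wrist force passes 120 N, or if a joint passes its speed limit or range.

## Robot

A 6-joint arm with a two-finger parallel gripper is mounted at the origin on a cart in front of the work surface, level with it; the furniture and walls round the work are solid. World frame = base frame: x ahead of the robot, y to its left, z up, the work surface at z = 0. Lengths are in m, angles in rad, forces in N, time in s.
With the tool pointing down it reaches from about 0.35 to 0.875 m from the base axis. Payload 4.2 kg.
Tool frame: the origin (TCP) lies between the finger pads; the fingertips stand 8 mm ahead of it and the grasp point (between the pads) lies 11 mm behind it; z points along the fingers, y is the line along which they close (so a half turn about z gives the same grasp; the last joint's range is limited). The gripper opens to 85 mm and grips with 20 to 120 N. Pads are 22 mm wide; open, the fingers measure 114 mm over their backs; the gripper's body (76 mm by 85 mm) begins 54 mm behind the grasp point. The pads swing forward as they close: fully open they stand 13 mm farther back than shut.
Start: joints at [0.259, 0.385, 0.008, 0, -1.194, -0.259], TCP at [0.625, 0, 0.239] pointing down, gripper open.
Joint ranges: [-3.14, 3.14], [-1.21, 2.06], [-1.07, 1.41], [-3.16, 2.05], [-2.99, -0.16], [-3.1, 3.1]. Speed limits (rad/s): [2.79, 2.79, 3.14, 3.14, 3.14, 3.14].

## Interface

Orientations are given as a unit quaternion [w, x, y, z].
In Python, from cell import robot, fingers, optics, job gives the robot as it stands. Calls block until the motion is done:
- robot.goto(position, orientation): joint-space move of the TCP to a pose.
- robot.move_straight(position, attitude=None, speed=0.15, stop_force=None): straight line of the TCP; attitude=None keeps the orientation; speed is the mean speed in m/s. With stop_force (N) it stops when the force on the tool has changed by that much, and returns True; else False.
- robot.goto_joints(angles): joint-space move.
- fingers.gripper_to(opening, strength=None): finger opening in m; strength is the grip in N (None keeps the last); returns when the fingers have stopped.
- robot.wait(seconds).
- robot.ik(position, orientation): joint angles nearest the present ones, or None.
- optics.grab_frame(name): name is "scene" or "side" or "wrist"; returns a dict with "image" (384x512x3 uint8, red, green, blue), "fovy" (degrees; the focal length in pixels is half the picture's height over the tangent of half this angle, whatever the lens; pixels are square), "cx", "cy" (the principal point, pixels), "R" (3x3) and "t" (3): a world point X has camera coordinates R X + t. Camera axes: x right, y down, z forward; pixel columns grow to the right and rows downward; lengths in m; the calibration is good to about 2 mm. A picture is of the moment at which its call begins. There is no depth.
A pose or a line that the arm cannot do raises robot.PlanningError and nothing moves.
- job.job_done(): hands the job in; it is judged then, once.
Readings, each from a call of its own:
- robot.current_clock(): time.
- robot.current_q(): joint angles.
- robot.current_qd(): joint speeds.
- robot.current_effort(): joint torques, N m.
- robot.current_tcp_pos(): TCP position.
- robot.current_ee_rot(): TCP orientation.
- robot.current_ft_force(): force on the tool from outside, world axes, zero at the start.
- robot.current_torque(): the same for the moment, N m.
- robot.current_finger_gap(): finger opening in m.
- robot.current_grip_force(): force on a finger pad.
Only numpy, scipy, OpenCV 4.12 (cv2) and the standard library are available. Lean on these libraries where they do the work, as an engineer would, in place of code of your own. Each camera call takes 0.05 s, during which the arm holds its last target. There are 200 camera calls.

## Working session

There is one attempt and no reset: what is moved stays moved. The work goes in short steps, each a Python script; the robot and the scene stay as the last script left them, time stands still between calls to the robot, and variables do not carry over. Pictures are saved under pics/ and viewed, at most 10 in all, crops included, and the job is handed in when it is done.

```bash
mkdir -p pics; python3 - <<'E'
from cell import robot, fingers, optics, job
import cv2,numpy as np,pickle
F={n:optics.grab_frame(n) for n in("scene","side","wrist")}
pickle.dump(F,open('f0.pkl','wb'))
for n in F:
    f=F[n];cv2.imwrite(f'pics/{n}0.png',cv2.cvtColor(f['image'],cv2.COLOR_RGB2BGR))
    print(n,f['fovy'],f['cx'],f['cy'],(-f['R'].T@f['t']).round(3),f['R'].round(3).tolist())
print(robot.current_clock(),robot.current_ee_rot())
E
```

```text
scene 50.75054738398434 250.98869920779512 193.992461162465 [0.026 0.485 0.6  ] [[-0.62, -0.785, -0.009], [-0.479, 0.387, -0.788], [0.622, -0.484, -0.616]]
side 56.11729267967416 257.1499564711727 187.8686569318207 [ 0.166 -0.502  0.579] [[0.828, -0.561, -0.022], [-0.337, -0.465, -0.818], [0.448, 0.685, -0.574]]
wrist 62.531481225585125 257.7045474069228 196.27534835868022 [ 0.625 -0.08   0.373] [[-1.0, 0.0, 0.003], [0.001, 0.949, 0.314], [-0.003, 0.314, -0.949]]
0.15 [-6.29804188e-04 -7.07063494e-01  7.07149575e-01  5.44635721e-04]
```

View pics/scene0.png

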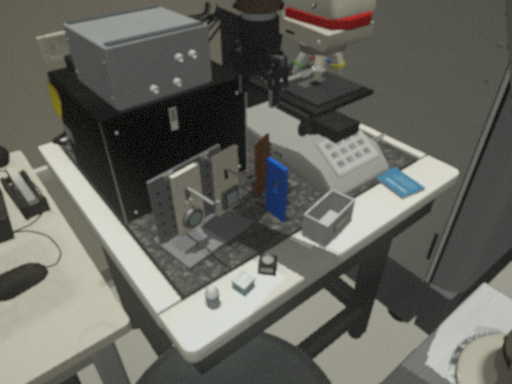

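View pics/side0.png

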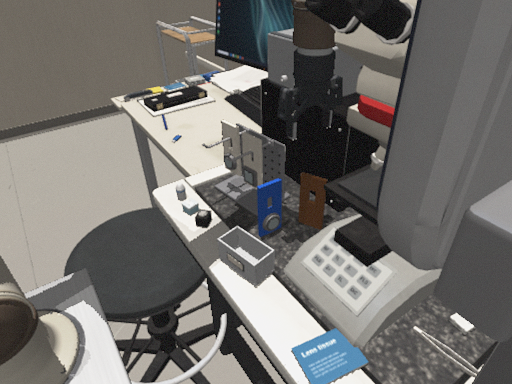

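The scene view shows the stand around (195,190). It has a pale pack with a round blister at about (190,210) and a second pale pack at (230,190). The blue and brown decoys stand at (277,188) and (262,165), and the bin is at (328,217). The side view shows the stand at (250,155), the blue decoy at (270,208), the brown one at (312,200) and the bin at (246,255). I'll enlarge both.

```bash
python3 - <<'E'
import cv2,numpy as np
a=cv2.imread('pics/scene0.png')[125:275,140:360];b=cv2.imread('pics/side0.png')[105:295,170:330]
a=cv2.resize(a[:, :],None,fx=3.6,fy=3.6,interpolation=cv2.INTER_CUBIC)
b=cv2.resize(b,None,fx=3,fy=3,interpolation=cv2.INTER_CUBIC)
cv2.imwrite('pics/c1.png',a);cv2.imwrite('pics/c2.png',b);print(a.shape,b.shape)
E
```

```text
(540, 792, 3) (570, 480, 3)
```

View pics/c1.png

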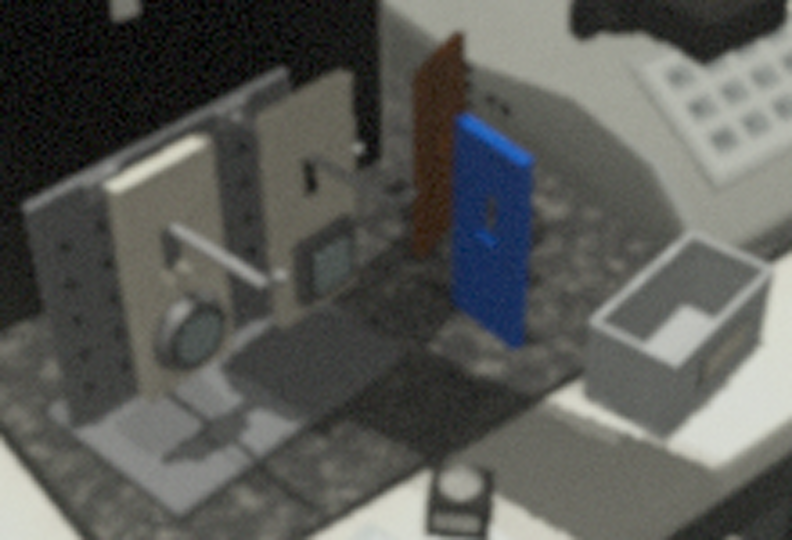

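View pics/c2.png

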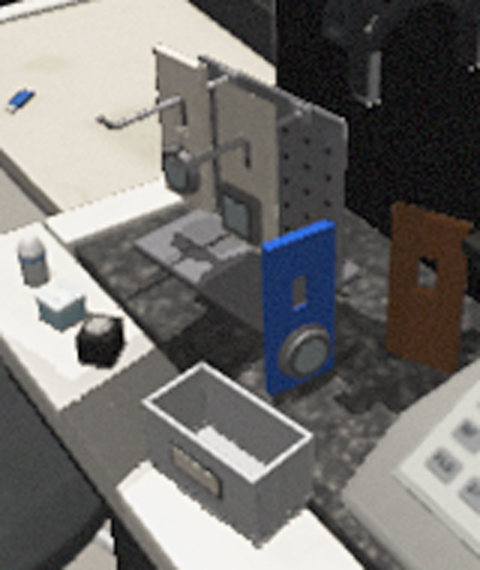

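Candidates in the scene view:
- The pale pack with the round blister at (193,218), crop (190,335).
- The pale pack with the square blister at (231,197), crop (330,265).
- The blue pack at (277,188) and the brown one at (262,165), both excluded by colour.

The pale round one on the left peg (the stand's +y side) fits the description, and both crops confirm the round window. Next I'll turn the corners into positions.

```bash
cat > h.py <<'E'
import numpy as np
def ray(f,u,v):
    fl=192/np.tan(np.radians(f['fovy'])/2)
    d=f['R'].T@np.array([(u-f['cx'])/fl,(v-f['cy'])/fl,1]);return -f['R'].T@f['t'],d/np.linalg.norm(d)
def onz(f,u,v,z):
    c,d=ray(f,u,v);return c+d*(z-c[2])/d[2]
def tri(f,p,g,q):
    a,d=ray(f,*p);b,e=ray(g,*q)
    s=np.linalg.lstsq(np.c_[d,-e],b-a,rcond=None)[0];P,Q=a+s[0]*d,b+s[1]*e
    return (P+Q)/2,np.linalg.norm(P-Q)
def proj(f,X):
    fl=192/np.tan(np.radians(f['fovy'])/2);c=f['R']@np.asarray(X)+f['t'];return fl*c[0]/c[2]+f['cx'],fl*c[1]/c[2]+f['cy']
E
python3 - <<'E'
import pickle;from h import *
F=pickle.load(open('f0.pkl','rb'));S,D=F['scene'],F['side']
s=lambda x,y:(140+x/3.6,125+y/3.6);d=lambda x,y:(170+x/3,105+y/3)
np.set_printoptions(precision=4,suppress=True)
for n,p,q,z in[('bin near L',(590,322),(202,364),.06),('binA',(693,234),(312,436),.06),('binB',(770,268),(258,480),.06),('binC',(662,362),(145,403),.06),
 ('roundtopL front',(110,192),(155,47),.199),('roundtopR front',(212,148),(208,67),.199),('sqtopL',(258,95),(215,83),.199),('sqtopR',(352,70),(278,105),.199),
 ('panelL',(25,205),(202,55),.168),('panelR',(285,70),(347,122),.168),('peg tip r',(280,277),(102,120),.175),('bli',(192,335),(180,170),.093)]:
    print(n,*tri(S,s(*p),D,d(*q)),'|',onz(S,*s(*p),z)[:2],onz(D,*d(*q),z)[:2])
E
```

```text
bin near L [0.452  0.0191 0.0607] 0.0022663133905778646 | [0.4511 0.0189] [0.4537 0.0206]
binA [ 0.4724 -0.0866  0.0612] 0.004253452890315028 | [ 0.4706 -0.0868] [ 0.4755 -0.0845]
binB [ 0.4215 -0.0977  0.0606] 0.0040473296113883875 | [ 0.4195 -0.0975] [ 0.4241 -0.0962]
binC [0.4019 0.0109 0.0586] 0.002647309048326808 | [0.4025 0.0117] [0.3998 0.0087]
roundtopL front [0.5551 0.248  0.1972] 0.0018291793586387912 | [0.5512 0.2494] [0.5545 0.2458]
roundtopR front [0.5665 0.1861 0.1948] 0.01081237797763553 | [0.5522 0.1919] [0.57   0.1865]
sqtopL [0.5604 0.1556 0.2054] 0.011022159954823802 | [0.5786 0.147 ] [0.5592 0.1587]
sqtopR [0.5718 0.093  0.2   ] 0.006512342083360266 | [0.5678 0.0943] [0.5777 0.0989]
panelL [0.6124 0.2689 0.1663] 0.00142796149043532 | [0.6089 0.27  ] [0.6116 0.2668]
panelR [0.638  0.0918 0.1668] 0.0028505537365241494 | [0.6338 0.0938] [0.6388 0.0918]
peg tip r [0.4795 0.2043 0.1709] 0.0023631309710495834 | [0.4735 0.2074] [0.4778 0.1988]
bli [0.5523 0.2166 0.0924] 0.0036788853828336595 | [0.549  0.2174] [0.5541 0.2177]
```

```bash
cat >> h.py <<'E'
from scipy.spatial.transform import Rotation as Ro
def quat(yaw):
    q=(Ro.from_euler('z',yaw)*Ro.from_quat([-.5**.5,.5**.5,0,0])).as_quat();return [q[3],q[0],q[1],q[2]]
E
python3 - <<'E'
import pickle,cv2;from h import *
from cell import robot, fingers, optics
F=pickle.load(open('f0.pkl','rb'));S=F['scene']
print('box base',onz(S,243,170,0),onz(S,125,218,0))
fingers.gripper_to(.05,30)
robot.goto([.561,.2165,.29],quat(.144))
f=optics.grab_frame('wrist');pickle.dump(f,open('w1.pkl','wb'))
cv2.imwrite('pics/w1.png',cv2.cvtColor(f['image'],cv2.COLOR_RGB2BGR))
print(robot.current_clock(),robot.current_tcp_pos(),robot.current_q())
for X in([.561,.2165,.199],[.5566,.247,.199],[.5654,.1868,.199]):print(proj(f,X))
E
```

```text
box base [ 0.72503875 -0.03328753  0.        ] [0.74169376 0.28797231 0.        ]
1.5667 [0.56122922 0.21527749 0.28944547] [ 6.35388005e-01  3.15002834e-01  3.00579061e-02  7.04346933e-05
 -1.28704668e+00 -4.93083388e-01]
(np.float64(257.4058088936822), np.float64(203.47075886265563))
(np.float64(257.41913723821375), np.float64(240.3324287899437))
(np.float64(257.2347182696969), np.float64(164.57598689312135))
```

View pics/w1.png

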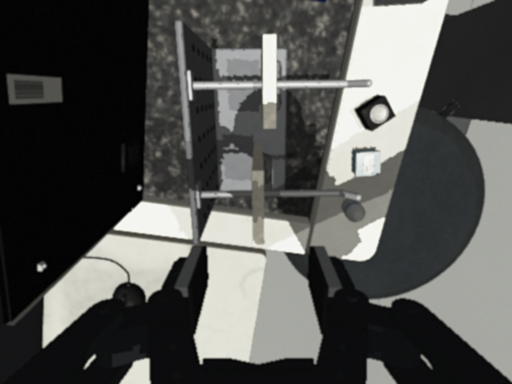

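The wrist view shows the round pack's top edge centred at about (258,203), against a predicted (257,203). It is aligned between the fingers at (188) and (328), with the peg crossing at row 194. The square pack is at (268,80). Next I grasp and lift 20 mm.

```bash
python3 - <<'E'
import pickle,cv2;from h import *
from cell import robot, fingers, optics
q=quat(.144);P=lambda:robot.current_tcp_pos()
print(robot.move_straight([.561,.2165,.179],q,speed=.1,stop_force=10),P(),robot.current_ft_force())
fingers.gripper_to(0,40)
print(robot.current_finger_gap(),robot.current_grip_force(),robot.current_ft_force())
print(robot.move_straight([.561,.2165,.199],q,speed=.05,stop_force=8),P(),robot.current_ft_force(),robot.current_finger_gap())
a=cv2.cvtColor(optics.grab_frame('scene')['image'],cv2.COLOR_RGB2BGR)[90:240,130:270]
b=cv2.cvtColor(optics.grab_frame('side')['image'],cv2.COLOR_RGB2BGR)[90:240,190:330]
cv2.imwrite('pics/l1.png',cv2.resize(np.hstack([a,b]),None,fx=2.8,fy=2.8,interpolation=cv2.INTER_CUBIC))
print(robot.current_clock())
E
```

```text
False [0.56145019 0.21673882 0.17980826] [-0.53239541 -0.21397107 -0.08265884]
0.008282206449314766 41.91183149814606 [-1.4364316   1.04406658  1.43236374]
False [0.56092258 0.2165161  0.19912988] [ 0.27131541  0.14560662 -1.4440634 ] 0.008553262873460742
3.9167
```

View pics/l1.png

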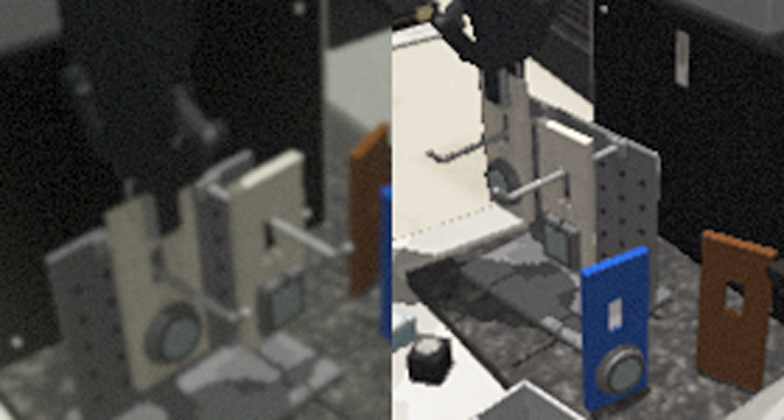

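The round pack, blister at (172,335) on the left and (503,182) on the right, hangs from the fingers and has risen. The square pack is still on its peg. Now I draw the round one off, raise it and move over the bin.

```bash
python3 - <<'E'
import pickle,cv2;from h import *
from cell import robot, fingers, optics
q=quat(.144);u=np.array([np.cos(.144),np.sin(.144),0]);p=np.array([.561,.2165,.199])
r=robot.move_straight(p-.13*u,q,speed=.07,stop_force=8);print(r,robot.current_tcp_pos(),robot.current_ft_force())
if not r:
    robot.move_straight(p-.13*u+[0,0,.125],q,speed=.15)
    qb=quat(.184);v=np.array([np.cos(.184),np.sin(.184),0])
    t=np.array([.437,-.0386,0])+.004*v
    robot.move_straight(t+[0,0,.324],qb,speed=.2)
    robot.move_straight(t+[0,0,.215],qb,speed=.15)
    print(robot.current_tcp_pos(),robot.current_finger_gap())
    F={n:optics.grab_frame(n) for n in('scene','side')};pickle.dump(F,open('f1.pkl','wb'))
    C=lambda n,x,y:cv2.cvtColor(F[n]['image'],cv2.COLOR_RGB2BGR)[y:y+200,x:x+140]
    cv2.imwrite('pics/b1.png',cv2.resize(np.hstack([C('scene',260,80),C('side',180,100)]),None,fx=2.8,fy=2.8,interpolation=cv2.INTER_CUBIC))
print(robot.current_clock())
E
```

```text
False [0.43258779 0.19792632 0.19891312] [ 0.53717028 -0.15062504 -0.10019098]
[ 0.44165593 -0.03756641  0.21581962] 0.008221585899603881
9.2167
```

View pics/b1.png

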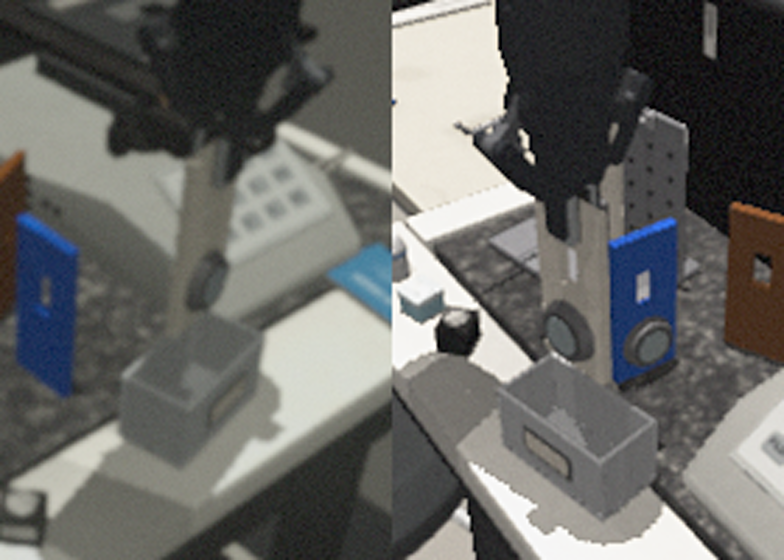

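```bash
python3 - <<'E'
import pickle;from h import *
F=pickle.load(open('f1.pkl','rb'));S,D=F['scene'],F['side']
s=lambda x,y:(260+x/2.8,80+y/2.8);d=lambda x,y:(180+(x-392)/2.8,100+y/2.8)
print('blister',tri(S,s(209,280),D,d(569,334)))
v=np.array([np.cos(.184),np.sin(.184),0]);w=np.array([-v[1],v[0],0])
f=np.array([.4417,-.0376,.096])
print('expect blister',f-.0145*v+[0,0,.034])
for y in(.03,-.03):
  for x in(-.0045,.0045):
    X=f+x*v+y*w;a=proj(S,X);b=proj(D,X);print('foot',x,y,[round((a[0]-260)*2.8),round((a[1]-80)*2.8)],[round((b[0]-180)*2.8+392),round((b[1]-100)*2.8)])
E
```

```text
blister (array([ 0.43349562, -0.04011251,  0.13034605]), np.float64(0.0019264720690708628))
expect blister [ 0.42744476 -0.04025297  0.13      ]
foot -0.0045 0.03 [174, 336] [545, 350]
foot 0.0045 0.03 [163, 330] [555, 344]
foot -0.0045 -0.03 [219, 297] [603, 389]
foot 0.0045 -0.03 [209, 292] [612, 383]
```

The pack hangs upright above the bin, with its blister at (209,280) and (569,334) in the crops, within 6 mm of expected. I'll shift 3 mm toward −x, then lower and release.

```bash
python3 - <<'E'
import cv2;from h import *
from cell import robot, fingers, optics
qb=quat(.184);v=np.array([np.cos(.184),np.sin(.184),0])
t=np.array([.437,-.0386,0])+.001*v
r=robot.move_straight(t+[0,0,.126],qb,speed=.06,stop_force=5)
z=robot.current_tcp_pos();print(r,z,robot.current_ft_force())
if z[2]<.14:
    fingers.gripper_to(.085);robot.wait(.3)
    robot.move_straight(t+[0,0,.28],qb,speed=.1);robot.wait(.5)
F={n:optics.grab_frame(n) for n in('scene','side')}
C=lambda n,x,y:cv2.cvtColor(F[n]['image'],cv2.COLOR_RGB2BGR)[y:y+200,x:x+200]
cv2.imwrite('pics/e1.png',cv2.resize(np.hstack([C('scene',180,100),C('side',180,100)]),None,fx=2,fy=2,interpolation=cv2.INTER_CUBIC))
print(robot.current_clock(),robot.current_ft_force())
E
```

```text
False [ 0.438248   -0.0383588   0.12631887] [ 0.40518756 -0.41789104  0.09552966]
14.1667 [-0.40811934  0.15625123 -0.25463479]
```

View pics/e1.png

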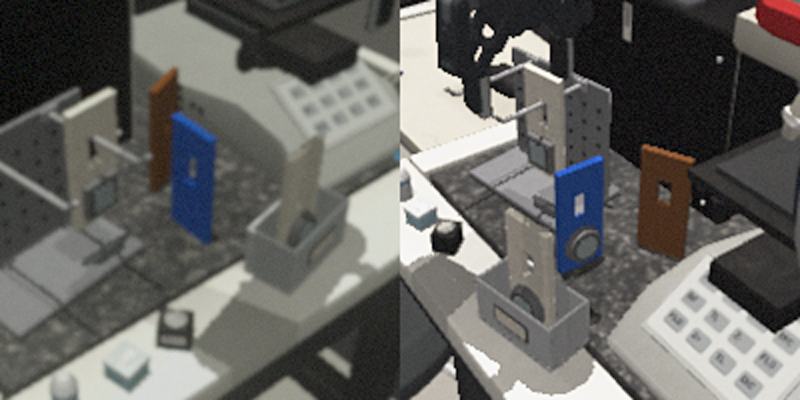

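The round pack stands in the bin, at (300,185) in the left image and (530,260) in the right. The square pack still hangs at (95,150) and (540,120), and the gripper is clear.

```bash
python3 -c "
from cell import job
print(job.job_done())"
```

```text
the job is handed in; nothing more can be done
None
```

The round-window pack is standing foot down in the bin, released, the square-window pack still hangs on its peg, and I handed the job in just after 14 s on the robot's clock (no verdict was returned).

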